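Fetch the lost spray jets from under the bottle shelf

TASK

In this rug-washing shop two brass spray jets lie under the clear bottle shelf, out of reach. First take the loose red lid off the grey parts tub and lay it flat on the bench, right way up; then slide the blue scoop flat under the shelf's front lip, easing it in until its nose just meets the grey rail at the back, so that both jets ride up into the pan, and draw them out. Set the loaded scoop down flat inside the open tub, lined up with the tub's long side and with both jets still in it, and let go; do not ram the rail, do not touch the jets with the fingers, and leave the bottles on the shelf where they stand.

Things in the scene. Friction and masses are not known exactly. Their poses are not given: they have to be found in the camera images.
- shelf: Fixed clear bottle shelf, 300 mm wide (y), 130 mm deep (x), top 48 mm high; opening under its lip 34 mm high, 284 mm wide, 42 mm high behind the lip. Origin: on the bench under the middle of the lip's outer face; x points level in under the shelf. Inside, parallel to the lip, a rigid grey rail 22 mm high: its near face lies 56 to 92 mm in, not given, found by touch; 30 N counts as ramming.
- jet_a: Brass spray jet, a round stepped button 20 mm in diameter, 14 mm high, about 20 g, polished (friction about 0.3), lower edge bevelled 3 mm wide, 2.5 mm high; upright on the bench behind the lip and in front of the rail, not touching it. Origin: centre of its underside. Pushed against the rail it rides up over the scoop's nose.
- jet_b: The second jet, like jet_a, 26 to 40 mm from it, so that both fit in one pass of the 74 mm wide pan.
- scoop_handle (a point): Centre of the black grip of the blue scoop: 24 (x) by 20 (y) by 62 mm high. It lies 85 mm above the scoop's underside; x points level to the nose, z up. Pan 122 mm long, 80 mm wide, about 0.18 kg: nose 111 mm ahead of this point, rear end 11 mm behind it. Under the grip a post 22 by 16 mm, its front face 100 mm behind the nose.
- scoop_nose (a point): Middle of the scoop's front edge, at its underside; axes as scoop_handle. Pan floor 3 mm thick, sloping down over the last 7 mm to a 1 mm edge, to be slid flat on the bench; a jet not past this slope slides off again. Walls up to 20 mm high at both sides and the rear; the sides end 18 mm short of the nose; 74 mm free width between them.
- tub: Fixed grey open tub, outside 118 mm (its x) by 160 mm (its y, the long side) by 30 mm high, wall and floor 4 mm (inside 110 by 152 mm). Origin: centre of its underside.
- lid_knob (a point): Middle of the black knob (diameter 22 mm, 44 mm high) at the centre of the loose red tub lid; axes as the tub's while on it. Plate 122 mm (x) by 164 mm (y) by 4 mm on a 4 mm deep locating block of 100 by 142 mm, about 100 g. This point is 30 mm above the lid's underside: 56 mm above the bench with the lid on the tub, 30 mm with it on the bench.
- spray_bottle: White and blue spray bottle, 58 mm in diameter, 165 mm high, loose on the left (its +y) end of the shelf's top; leave it. Origin: centre of its underside.
- rinse_bottle: Small white bottle, 44 mm in diameter, 120 mm high, loose on the right (-y) end of the shelf's top; leave it. Origin: centre of its underside.
Not all that is in view belongs to the job. Several things look just like the part that bears scoop_handle: the one meant starts farthest from the robot's base.

How it is judged:
By the outcome, as a careful person would: the job done as asked, in the order asked, and still so for the second after the job is handed in, with the robot touching nothing.
It also fails if it takes over 70 s, if anything falls off the work surface, if the arm or the gripper's body presses on something with over 40 N, if the wrist force passes 120 N, or if a joint passes its speed limit or range.

ROBOT

A 7-joint arm with a two-finger parallel gripper is mounted at the origin on the work surface. World frame = base frame: x ahead of the robot, y to its left, z up, the work surface at z = 0. Lengths are in m, angles in rad, forces in N, time in s.
With the tool pointing down it reaches from about 0.35 to 0.9 m from the base axis. Payload 7.2 kg.
Tool frame: the origin (TCP) lies at the very end of the fingers, on their centre line; the grasp point (between the pads) lies 19 mm behind it; z points along the fingers, y is the line along which they close (so a half turn about z gives the same grasp; the last joint's range is limited). The gripper opens to 85 mm and grips with 20 to 120 N. Pads are 22 mm wide; open, the fingers measure 114 mm over their backs; the gripper's body (76 mm by 85 mm) begins 54 mm behind the grasp point. The pads swing forward as they close: fully open they stand 13 mm farther back than shut.
Start: joints at [-1.208, 0.411, -0.013, 1.596, 0.006, 1.134, -0.082], TCP at [0.261, 0.568, 0.231] pointing down, gripper open.
Joint ranges: [-2.95, 2.95], [-0.29, 1.99], [-1.47, 1.44], [0.14, 2.54], [-1.03, 4.17], [0.13, 1.85], [-2.86, 2.86]. Speed limits (rad/s): [2.39, 2.39, 3.01, 3.01, 3.14, 3.14, 3.14].

INTERFACE

Orientations are given as a 3x3 rotation matrix whose columns are the frame's x, y, z axes.
In Python, from cell import env, eyes, job_done gives the robot as it stands. The module is installed in compiled form; this text tells all that it offers.
- The arm moves only by the shell command python3 -m handwheel 'ROWS' [FORCE]. ROWS is JSON, a list that holds one entry, the list of rows, each a list of 5 numbers: the gripper's target within -1 to 1 (fully open at 1, half-way at 0, shut at -1), then the shift along the tool's x, y, z in mm, then the turn about the tool's z in degrees. In form: [[[grip, tx, ty, tz, twist], ...]]. A call has 1 to 8 rows; each row shifts and turns the commanded pose from where the row before left it, along the tool's axes as they then stand; what a row does not reach is not made up. A row lasts 1/12 s, in which the tool goes at most 41.7 mm and 7.16 degrees, less where a joint would pass 70% of its speed; a pose out of reach is approached as far as the arm can. A call is refused whole if a number of a shift passes 41.7 or a number of a turn 7.16, either way. A call with a gripper value outside its range is refused whole. The fingers move at their own pace and stop on an object; FORCE is the grip in N (left out, the last holds). Time passes only in rows, so rows that do not move let the fingers close. It gives the time, the measured TCP pose, the force, the opening and the grip force at its end, in the units of the state.
- env.get_state(): the state, without advancing time (a new reading comes with each control period).
- eyes.camera(name): name is "scene" or "top"; returns (picture, depth): 384x512x3 uint8, red, green, blue; 384x512 float32, m along the optical axis (not along the pixel's ray), 0 where there is no reading.
- eyes.camera_info(name): a dict with "camera_matrix" (3x3 intrinsics, pixels), "camera_from_world" (4x4, takes a point from world to camera coordinates). Camera axes: x right, y down, z forward; pixel columns grow to the right and rows downward; lengths in m; the calibration is good to about 2 mm. A picture is of the moment at which its call begins. camera_info takes no time and is no camera call.
- job_done(): hands the job in; it is judged then, once.
The state is a dict: "t": time; "joints": joint angles; "dq": joint speeds; "effort": joint torques, N m; "ee_pos": TCP position; "orientation": TCP orientation; "ft_force": force on the tool from outside, world axes, zero at the start; "ft_torque": the same for the moment, N m; "grip_width": finger opening in m; "grip_force": force on a finger pad.
Only numpy, scipy, OpenCV 4.12 (cv2) and the standard library are available. Lean on these libraries where they do the work, as an engineer would, in place of code of your own. Each camera call takes 0.05 s, during which the arm holds its last target. There are 200 camera calls.

## Working session

There is one attempt and no reset: what is moved stays moved. The work goes in short steps, Python scripts to look and compute and a shell command to move; the robot and the scene stay as the last step left them, time stands still between calls to the robot, and variables do not carry over. Pictures are saved under pics/ and viewed, at most 10 in all, crops included, and the job is handed in when it is done.

```bash
mkdir -p pics; python3 - <<'E'
from cell import env, eyes
import cv2, numpy as np
for n in("scene","top"):
    p,d=eyes.camera(n); cv2.imwrite(f"pics/{n}0.png",cv2.resize(p[:,:,::-1],(800,600),interpolation=cv2.INTER_CUBIC)); np.savez(f"{n}0.npz",p=p,d=d)
    i=eyes.camera_info(n); print(n,np.round(i["camera_matrix"],1).tolist(),np.round(i["camera_from_world"],4).tolist())
s=env.get_state(); print({k:np.round(v,3).tolist() for k,v in s.items()})
E
```

```text
scene [[388.8, 0.0, 252.2], [0.0, 388.8, 191.3], [0.0, 0.0, 1.0]] [[-0.5389, 0.8422, -0.0169, 0.2868], [0.6109, 0.3769, -0.6962, -0.2453], [-0.58, -0.3855, -0.7176, 1.2541], [0.0, 0.0, 0.0, 1.0]]
top [[381.0, 0.0, 257.1], [0.0, 381.0, 196.1], [0.0, 0.0, 1.0]] [[0.0656, -0.9978, -0.002, -0.0303], [-0.9711, -0.0634, -0.23, 0.5197], [0.2293, 0.017, -0.9732, 0.9256], [0.0, 0.0, 0.0, 1.0]]
{'t': 0.1, 'joints': [-1.208, 0.412, -0.013, 1.597, 0.006, 1.134, -0.082], 'dq': [0.001, -0.001, -0.0, -0.003, 0.0, 0.001, -0.001], 'effort': [0.002, -60.183, 0.684, -30.009, 0.014, 0.007, 0.0], 'ee_pos': [0.261, 0.567, 0.231], 'orientation': [[-0.909, 0.418, -0.0], [0.418, 0.909, -0.001], [-0.0, -0.001, -1.0]], 'ft_force': [0.352, 0.597, 0.392], 'ft_torque': [-0.018, 0.024, -0.024], 'grip_force': 0.0, 'grip_width': 0.086}
```

View pics/scene0.png

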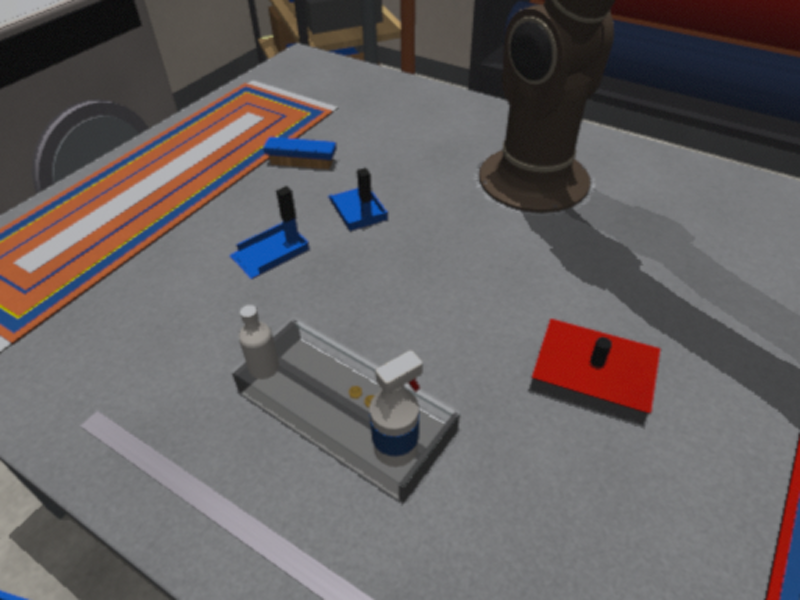

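View pics/top0.png

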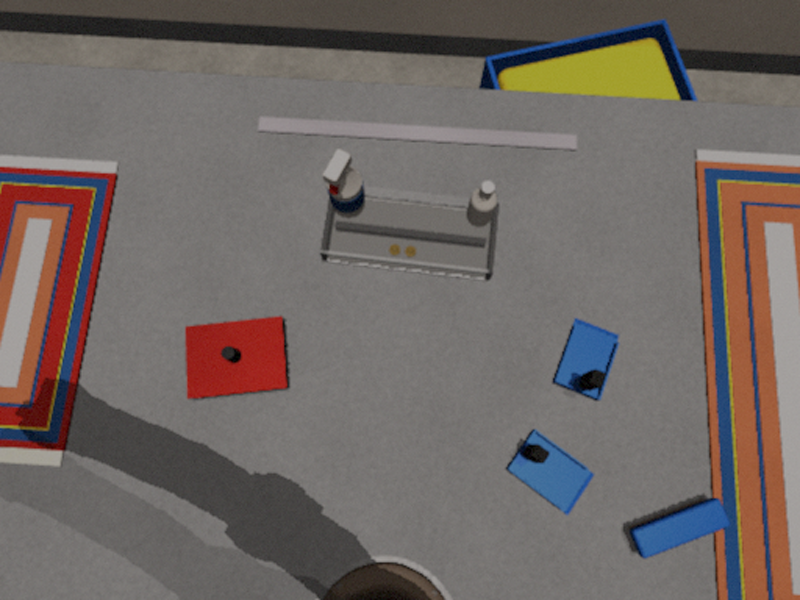

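The scene view shows the lid at (600,365), scoops at (270,240) and (360,205), and the shelf at (350,400) with the jets at (355,393) and (370,400). In the top view the lid is at (236,357), its knob at (232,354), the far scoop at (587,360) with its grip at (592,380), the jets at (395,250) and (411,251), and the shelf between (325,255) and (490,275).

```bash
cat > h.py <<'E'
from cell import env, eyes
import cv2, numpy as np
def cam(n):
    i=eyes.camera_info(n); return np.array(i["camera_matrix"]),np.array(i["camera_from_world"])
def ray(n,uv,z):
    K,T=cam(n); R,t=T[:3,:3],T[:3,3]; c=-R.T@t
    d=R.T@np.linalg.inv(K)@np.array([uv[0],uv[1],1.]); return c+d*(z-c[2])/d[2]
def cloud(n,d):
    K,T=cam(n); v,u=np.indices(d.shape); P=np.stack([(u-K[0,2])/K[0,0]*d,(v-K[1,2])/K[1,1]*d,d],-1)
    return (P-T[:3,3])@T[:3,:3]
def proj(n,X):
    K,T=cam(n); q=K@(T[:3,:3]@np.array(X)+T[:3,3]); return q[:2]/q[2]
def rect(P):
    r=cv2.minAreaRect((P[:,:2]*1000).astype(np.float32)); return np.round(cv2.boxPoints(r)).tolist(),np.round(r[0],1),np.round(r[1],1),round(r[2],1)
def hsv(p): return cv2.cvtColor(p,cv2.COLOR_RGB2HSV)
E
cat > m.py <<'E'
from h import *
for n in("top","scene"):
    z=np.load(n+"0.npz"); p,d=z["p"],z["d"]; W=cloud(n,d); H=hsv(p); ok=d>0
    inr=ok&(W[...,0]>.2)&(W[...,0]<1.0)&(abs(W[...,1])<.45)
    blue=(H[...,0]>100)&(H[...,0]<125)&(H[...,1]>150)&(H[...,2]>60)&inr&(W[...,2]<.03)
    k,L,st,c=cv2.connectedComponentsWithStats(blue.astype(np.uint8))
    for i in range(1,k):
        if st[i,4]>150: print(n,"blue",st[i,4],rect(W[L==i]))
    red=((H[...,0]<6)|(H[...,0]>174))&(H[...,1]>180)&(H[...,2]>80)&inr
    k,L,st,c=cv2.connectedComponentsWithStats(red.astype(np.uint8))
    for i in range(1,k):
        if st[i,4]>600: m=(L==i)&(W[...,2]>.022)&(W[...,2]<.04); print(n,"red",st[i,4],rect(W[m]),np.median(W[m][:,2]))
    dark=(p.max(2)<45)&inr&(W[...,2]>.04)&(W[...,2]<.15)
    k,L,st,c=cv2.connectedComponentsWithStats(dark.astype(np.uint8))
    for i in range(1,k):
        if st[i,4]>20: Q=W[L==i]; t=Q[Q[:,2]>Q[:,2].max()-.006]; print(n,"dark",st[i,4],np.round(Q.mean(0),3),"zmax",Q[:,2].max().round(3),np.round(t.mean(0),3),len(t),c[i].round())
    am=(H[...,0]>12)&(H[...,0]<30)&(H[...,1]>110)&(H[...,2]>60)&(W[...,0]>.4)&(abs(W[...,1])<.2)
    k,L,st,c=cv2.connectedComponentsWithStats(am.astype(np.uint8))
    for i in range(1,k):
        if st[i,4]>8: print(n,"jet",st[i,4],c[i].round(1),np.round(ray(n,c[i],.012),4),W[L==i].mean(0).round(3))
b=lambda u,v,z:np.round(ray("top",(u*.64,v*.64),z),3)
print("lip ends",b(323,259,.048),b(491,276,.048)," bottom?",b(325,255,.04)) 
print("rail",b(337,226,.022),b(486,242,.022))
E
python3 m.py
python3 - <<'E'
import cv2
p=cv2.imread("pics/top0.png")
import numpy as np
t=np.load("top0.npz")["p"][:,:,::-1]; s=np.load("scene0.npz")["p"][:,:,::-1]
a=cv2.resize(t[110:185,195:325],(800,462),interpolation=cv2.INTER_CUBIC)
cv2.imwrite("pics/shelf.png",a)
E
```

```text
top blue 1031 ([[392.0, -334.0], [508.0, -373.0], [534.0, -298.0], [418.0, -259.0]], array([ 463.1, -316.3]), array([ 79. , 122.4]), 71.3)
top blue 844 ([[206.0, -285.0], [271.0, -328.0], [337.0, -228.0], [272.0, -185.0]], array([ 271.4, -256.2]), array([119.9,  78.2]), 56.7)
top red 2745 ([[349.0, 346.0], [378.0, 185.0], [497.0, 206.0], [468.0, 367.0]], array([423.2, 276.1]), array([121.1, 164. ]), 10.0) 0.034493292164444724
top dark 134 [0.677 0.103 0.103] zmax 0.129 [0.675 0.119 0.125] 5 [222. 131.]
top dark 66 [0.421 0.271 0.071] zmax 0.084 [0.422 0.276 0.08 ] 16 [148. 227.]
top dark 156 [ 0.414 -0.296  0.098] zmax 0.12 [ 0.415 -0.3    0.117] 66 [378. 243.]
top dark 124 [ 0.299 -0.21   0.102] zmax 0.119 [ 0.298 -0.213  0.116] 66 [342. 290.]
top jet 30 [252.2 159.3] [0.6359 0.025  0.012 ] [0.623 0.024 0.049]
top jet 30 [262.4 160.4] [ 0.6347 -0.0034  0.012 ] [ 0.622 -0.004  0.049]
scene blue 490 ([[203.0, -285.0], [269.0, -329.0], [337.0, -224.0], [271.0, -181.0]], array([ 270.2, -254.7]), array([125.1,  79.1]), 56.9)
scene blue 901 ([[388.0, -339.0], [502.0, -379.0], [532.0, -296.0], [418.0, -255.0]], array([ 459.8, -317.1]), array([ 88.8, 121. ]), 70.3)
scene red 2855 ([[346.0, 345.0], [374.0, 187.0], [496.0, 208.0], [468.0, 367.0]], array([421. , 276.7]), array([123.9, 160.8]), 10.1) 0.035905624081799085
scene dark 145 [ 0.303 -0.209  0.093] zmax 0.119 [ 0.3   -0.212  0.117] 29 [233. 119.]
scene dark 173 [ 0.419 -0.294  0.093] zmax 0.119 [ 0.417 -0.297  0.117] 34 [183. 131.]
scene dark 142 [0.427 0.277 0.065] zmax 0.082 [0.424 0.277 0.08 ] 48 [384. 225.]
scene jet 45 [227.  250.4] [ 0.6348 -0.0015  0.012 ] [0.655 0.016 0.049]
scene jet 20 [235.6 255.6] [0.6363 0.0229 0.012 ] [0.657 0.039 0.05 ]
lip ends [0.598 0.144 0.048] [ 0.586 -0.144  0.048]  bottom? [0.608 0.142 0.04 ]
rail [0.669 0.129 0.022] [ 0.656 -0.137  0.022]
```

View pics/shelf.png

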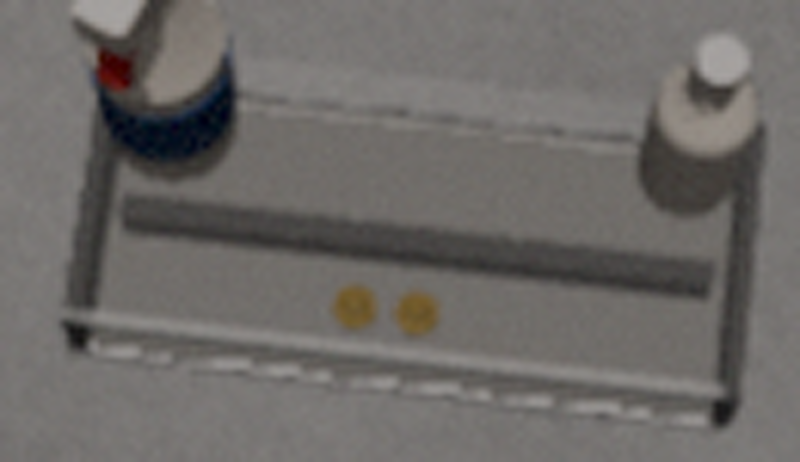

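The crop shows the shelf's top lip edge running (80,320)→(720,390), the rail's near edge at (125,228)→(710,297), and the jets at (355,306) and (416,314).

```bash
cat > m2.py <<'E'
from h import *
for n in("top","scene"):
    z=np.load(n+"0.npz"); p,d=z["p"],z["d"]; W=cloud(n,d)
    m=(d>0)&(abs(W[...,2]-.048)<.006)&(W[...,0]>.5)&(W[...,0]<.85)&(abs(W[...,1])<.25)
    m=cv2.morphologyEx(m.astype(np.uint8),cv2.MORPH_OPEN,np.ones((3,3),np.uint8))>0
    print(n,m.sum(),rect(W[m]))
o=lambda x,y:(195+x*130/800-.4,110+y*75/462-.4)
f=lambda x,y,z:np.round(ray("top",o(x,y),z)*1000,1)
print("foot bottom z0",f(75,352,0),f(725,427,0)); print("top edge z48",f(65,315,.048),f(740,395,.048))
print("rail near bottom/top z22",f(125,230,0),f(710,299,0),f(125,197,.022),f(712,265,.022))
print("jets",f(355,306,.014),f(416,314,.014))
E
python3 m2.py
```

```text
top 4343 ([[591.0, -148.0], [723.0, -155.0], [740.0, 145.0], [608.0, 152.0]], array([665.6,  -1.5]), array([300.5, 132.2]), 86.8)
scene 5256 ([[589.0, -147.0], [721.0, -155.0], [738.0, 146.0], [606.0, 154.0]], array([ 6.635e+02, -6.000e-01]), array([301.8, 132. ]), 86.7)
foot bottom z0 [609.9 151.    0. ] [ 593.7 -145.5    0. ]
top edge z48 [611.6 149.2  48. ] [ 594.4 -145.3   48. ]
rail near bottom/top z22 [670.  133.6   0. ] [ 654.1 -136.7    0. ] [677.7 131.9  22. ] [ 662.4 -134.4   22. ]
jets [635.4  24.7  14. ] [633.4  -3.   14. ]
```

```bash
cat > to.py <<'E'
# usage: to.py x y z [toolx_yaw_deg]  -> remaining shift in tool axes (mm), twist (deg)
from cell import env
import numpy as np, sys
a=[float(v) for v in sys.argv[1:]]; s=env.get_state(); R=np.array(s["orientation"])
yaw=np.degrees(np.arctan2(R[1,0],R[0,0]))
print("t",round(s["t"],2),"pos",np.round(np.array(s["ee_pos"])*1000,1),"xyaw",yaw.round(1),"tilt",np.round(R[2,:2],3),"w",round(s["grip_width"]*1000,1),"gf",round(s["grip_force"],1),"F",np.round(s["ft_force"],1),"q",np.round(s["joints"],2))
if a:
    print("tool shift mm",np.round(R.T@(np.array(a[:3])-s["ee_pos"])*1000,1), "twist",None if len(a)<4 else round((yaw-a[3]+180)%360-180,1))
E
python3 -m handwheel '[[[1,-30,-22,14,0],[1,-30,-22,14,0],[1,-30,-22,14,0],[1,-30,-22,14,0],[1,-30,-22,14,0],[1,-30,-22,14,0],[1,-30,-22,14,0],[1,-28,-20,14,0]]]' 40
python3 to.py .4225 .2765 .105
```

```text
t: 0.77
ee_pos: [0.4052, 0.3081, 0.1186]
orientation: [[-0.908, 0.418, -0.0], [0.418, 0.908, -0.0], [-0.0, -0.0, -1.0]]
ft_force: [0.9, -0.7, 0.0]
grip_width: 0.0854
grip_force: 0.0
t 0.77 pos [405.2 308.1 118.6] xyaw 155.3 tilt [-0. -0.] w 85.4 gf 0.0 F [ 0.9 -0.7  0. ] q [-0.8   0.35  0.06  2.   -0.03  0.8   0.42]
tool shift mm [-29.  -21.5  13.6] twist None
```

```bash
python3 -m handwheel '[[[1,-15,-11,7,0],[1,-14,-11,7,0],[1,0,0,20,0],[1,0,0,20,0],[1,0,0,20,0],[-1,0,0,0,0],[-1,0,0,0,0],[-1,0,0,0,0]]]' 40 >/dev/null
python3 -m handwheel '[[[-1,0,0,0,0],[-1,0,0,0,0],[-1,0,0,0,0],[-1,0,0,0,0]]]'
python3 to.py .4225 .2765 .044
```

```text
t: 1.77
ee_pos: [0.4224, 0.2789, 0.0465]
orientation: [[-0.909, 0.417, 0.002], [0.417, 0.909, 0.001], [-0.001, 0.002, -1.0]]
ft_force: [-0.5, -1.1, 7.4]
grip_width: 0.0209
grip_force: 38.9
t 1.77 pos [422.4 278.9  46.5] xyaw 155.3 tilt [-0.001  0.002] w 20.9 gf 38.9 F [-0.5 -1.1  7.4] q [-0.73  0.46  0.06  2.06 -0.05  0.63  0.51]
tool shift mm [-1.1 -2.1  2.5] twist None
```

```bash
python3 -m handwheel '[[[-1,0,0,-15,0],[-1,0,0,-25,0],[-1,0,0,-20,0],[-1,-20,11,0,0],[-1,-20,11,0,0],[-1,-20,11,0,0],[-1,-20,12,0,0],[-1,-20,12,0,0]]]' 
python3 -m handwheel '[[[-1,-20,11,0,0],[-1,-20,11,0,0],[-1,-20,12,0,0],[-1,0,0,20,0],[-1,0,0,20,0],[-1,0,0,20,0],[-1,0,0,10,0],[-1,0,0,8,0]]]' 
python3 to.py .605 .295 .021
```

```text
t: 2.43
ee_pos: [0.5374, 0.2884, 0.1058]
orientation: [[-0.909, 0.417, 0.0], [0.417, 0.909, 0.0], [-0.0, 0.0, -1.0]]
ft_force: [0.7, 0.3, -1.0]
grip_width: 0.0206
grip_force: 39.3
t: 3.1
ee_pos: [0.6044, 0.2939, 0.026]
orientation: [[-0.909, 0.417, -0.002], [0.417, 0.909, -0.001], [0.001, -0.002, -1.0]]
ft_force: [-0.8, -0.0, -0.2]
grip_width: 0.0208
grip_force: 39.4
t 3.1 pos [604.4 293.9  26. ] xyaw 155.3 tilt [ 0.001 -0.002] w 20.8 gf 39.4 F [-0.8 -0.  -0.2] q [-0.58  0.7   0.08  1.64 -0.08  0.8   0.68]
tool shift mm [-0.1  1.3  5. ] twist None
```

```bash
python3 -m handwheel '[[[-1,0,0,2,0],[-1,0,0,1,0],[-1,0,0,1,0],[-1,0,0,1,0],[-1,0,0,0,0]]]'
```

```text
t: 3.52
ee_pos: [0.6055, 0.2944, 0.0231]
orientation: [[-0.909, 0.418, 0.001], [0.418, 0.909, 0.001], [-0.001, 0.001, -1.0]]
ft_force: [-0.1, -0.4, -0.2]
grip_width: 0.0203
grip_force: 39.4
```

```bash
python3 -m handwheel '[[[-1,0,0,1,0],[-1,0,0,1,0],[-1,0,0,0,0]]]'; python3 -m handwheel '[[[-1,0,0,1,0],[-1,0,0,0,0],[-1,0,0,0,0]]]'
```

```text
t: 3.77
ee_pos: [0.6054, 0.2943, 0.0206]
orientation: [[-0.909, 0.418, 0.001], [0.418, 0.909, 0.0], [-0.0, 0.001, -1.0]]
ft_force: [-0.1, 0.5, 0.1]
grip_width: 0.0213
grip_force: 39.7
t: 4.02
ee_pos: [0.6054, 0.2943, 0.0205]
orientation: [[-0.909, 0.418, 0.001], [0.418, 0.909, 0.001], [-0.0, 0.001, -1.0]]
ft_force: [-2.5, -1.2, 8.8]
grip_width: 0.0204
grip_force: 40.4
```

```bash
python3 -m handwheel '[[[1,0,0,-1,0],[1,0,0,0,0],[1,0,0,0,0],[1,0,0,0,0],[1,0,0,0,0],[1,0,0,-30,0],[1,0,0,-41,0],[1,0,0,-41,0]]]' >/dev/null
python3 -m handwheel '[[[1,0,0,-41,7],[1,0,0,-41,7],[1,0,0,0,7],[1,0,0,0,7],[1,0,0,0,7],[1,0,0,0,7],[1,0,0,0,7],[1,0,0,0,7]]]' >/dev/null
python3 -m handwheel '[[[1,0,0,0,7],[1,0,0,0,7],[1,0,0,0,7],[1,0,0,0,7]]]'
python3 to.py .4155 -.2985 .19 71.4
python3 - <<'E'
from h import *
p,d=eyes.camera("scene"); cv2.imwrite("pics/s1.png",cv2.resize(p[:,:,::-1],(800,600)))
E
```

```text
t: 5.68
ee_pos: [0.605, 0.2942, 0.2141]
orientation: [[0.326, 0.945, -0.0], [0.945, -0.326, -0.0], [-0.0, -0.0, -1.0]]
ft_force: [-0.2, 0.7, -0.4]
grip_width: 0.0858
grip_force: 0.0
t 5.68 pos [605.  294.2 214.1] xyaw 71.0 tilt [-0. -0.] w 85.8 gf 0.0 F [-0.2  0.7 -0.4] q [-0.82  0.53  0.45  1.51 -0.25  1.15 -0.66]
tool shift mm [-622.1   14.    24.2] twist -0.4
```

View pics/s1.png

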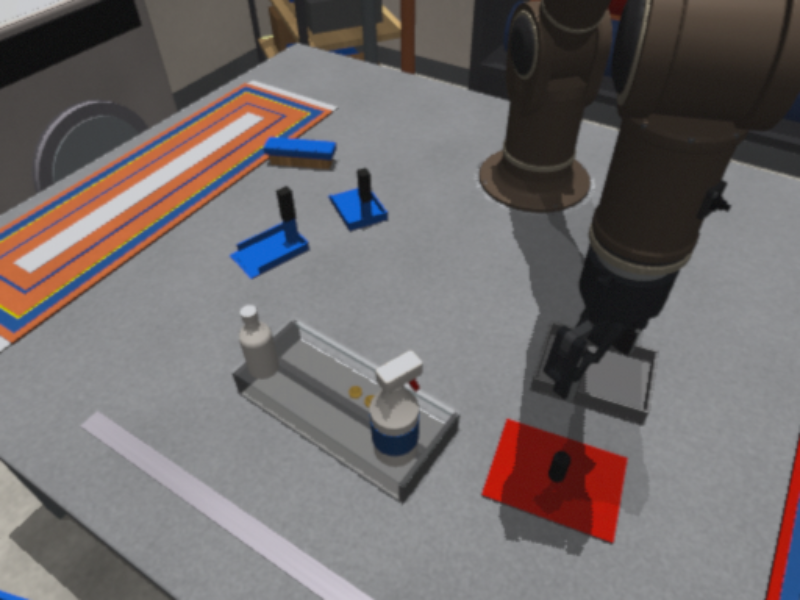

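The scene shows the lid lying flat at (560,470), knob up, and the tub open at (600,370).

```bash
python3 -m handwheel '[[[1,-40,0,0,0],[1,-40,0,0,0],[1,-40,0,0,0],[1,-40,0,0,0],[1,-40,0,0,0],[1,-40,0,0,0],[1,-40,0,0,0],[1,-40,0,0,0]]]' >/dev/null
python3 -m handwheel '[[[1,-40,2,0,0],[1,-40,2,0,0],[1,-40,2,0,0],[1,-40,2,0,0],[1,-40,2,3,0],[1,-40,2,4,0],[1,-40,1,4,0],[1,-22,1,4,0]]]'
python3 to.py .416 -.2985 .19 71.4
```

```text
t: 7.07
ee_pos: [0.417, -0.3039, 0.1997]
orientation: [[0.321, 0.947, 0.001], [0.947, -0.321, -0.002], [-0.002, 0.001, -1.0]]
ft_force: [0.1, -0.1, 0.8]
grip_width: 0.0854
grip_force: 0.0
t 7.07 pos [ 417.  -303.9  199.7] xyaw 71.3 tilt [-0.002  0.001] w 85.4 gf 0.0 F [ 0.1 -0.1  0.8] q [-0.04  0.3   0.71  1.93 -0.23  0.99  0.45]
tool shift mm [ 4.8 -2.7  9.6] twist -0.1
```

```bash
python3 -m handwheel '[[[1,5,-2,8,0],[1,0,0,30,0],[1,0,0,30,0],[1,0,0,30,0],[1,0,0,30,0],[1,0,0,0,0],[-1,0,0,0,0],[-1,0,0,0,0]]]' 100 >/dev/null
python3 -m handwheel '[[[-1,0,0,0,0],[-1,0,0,0,0],[-1,0,0,0,0],[-1,0,0,0,0],[-1,0,0,0,0]]]'
python3 to.py .416 -.2985 .072 71.4
```

```text
t: 8.15
ee_pos: [0.4198, -0.2945, 0.0728]
orientation: [[0.32, 0.947, 0.002], [0.947, -0.32, -0.0], [0.0, 0.002, -1.0]]
ft_force: [-0.5, 1.5, 9.4]
grip_width: 0.023
grip_force: 98.5
t 8.15 pos [ 419.8 -294.5   72.8] xyaw 71.3 tilt [0.    0.002] w 23.0 gf 98.5 F [-0.5  1.5  9.4] q [ 0.06  0.48  0.59  2.05 -0.4   0.72  0.58]
tool shift mm [-5.  -2.3  0.8] twist -0.1
```

```bash
python3 -m handwheel '[[[-1,0,0,-10,0],[-1,0,0,-20,0],[-1,0,0,-20,0],[-1,0,0,0,0],[-1,0,0,0,0]]]' >/dev/null
cat > sc.py <<'E'
from h import *
s=env.get_state(); R=np.array(s["orientation"]); e=np.array(s["ee_pos"])
for n in("top","scene"):
    p,d=eyes.camera(n); W=cloud(n,d); H=hsv(p)
    m=(d>0)&(H[...,0]>100)&(H[...,0]<125)&(H[...,1]>150)&(H[...,2]>50)&(np.hypot(W[...,0]-e[0],W[...,1]-e[1])<.15)
    k,L,st,c=cv2.connectedComponentsWithStats(m.astype(np.uint8)); 
    P=W[L==1+st[1:,4].argmax()]; print(n,len(P),rect(P)[1:])
    # in tool frame, floor plane fit
    Q=((P-e)@R)*1000
    f=Q[(abs(Q[:,0])<30)&(Q[:,1]>25)&(Q[:,1]<105)]
    A=np.c_[f[:,:2],np.ones(len(f))]
    for _ in range(5):
        g=np.linalg.lstsq(A,f[:,2],rcond=None)[0]; r=abs(A@g-f[:,2])<4; A,f=A[r],f[r]
    print(" tool frame: floor slope x,y (deg)",np.degrees(g[:2]).round(2),"floor z at TCP",g[2].round(1),"n",len(f)," x range",np.percentile(Q[:,0],[1,99]).round(1)," y range",np.percentile(Q[:,1],[1,99]).round(1),rect(Q)[1:])
    cv2.imwrite(f"pics/{n}_sc.png",cv2.resize(p[:,:,::-1],(800,600)))
E
python3 sc.py; python3 to.py
```

```text
top 817 (array([ 469.3, -305.6]), array([ 58.3, 123.1]), 68.2)
 tool frame: floor slope x,y (deg) [-0.58 -0.1 ] floor z at TCP 69.2 n 472  x range [-23.1  32.1]  y range [ -9.7 110.1] (array([ 5170.8, 50505.9]), array([ 58328.6, 123012.4]), 3.1)
scene 1016 (array([ 452.5, -346.1]), array([147.6, 121. ]), 70.8)
 tool frame: floor slope x,y (deg) [0.19 0.15] floor z at TCP 69.3 n 314  x range [-47.1  34.6]  y range [-10.9 106.5] (array([-38568.7,  47492.2]), array([147665.9, 120954.3]), 0.6)
t 8.67 pos [ 418.7 -293.6  121. ] xyaw 71.3 tilt [ 0. -0.] w 23.0 gf 98.3 F [-0.4  0.  -1.6] q [ 0.01  0.4   0.65  2.02 -0.33  0.82  0.52]
```

```bash
python3 -m handwheel '[[[-1,0,0,0,-5],[-1,0,0,0,-5],[-1,0,0,0,-5.5],[-1,20,0,0,0],[-1,30,0,0,0],[-1,35,0,0,0],[-1,35,0,0,0],[-1,35,0,0,0]]]' >/dev/null
python3 to.py .4458 .0274 .083 86.8
```

```text
t 9.33 pos [ 426.4 -137.9  120.4] xyaw 86.8 tilt [ 0.    -0.002] w 22.7 gf 98.2 F [-0.3  0.5 -1.7] q [-0.27  0.28  0.57  2.16 -0.22  0.76  0.38]
tool shift mm [166.1  10.1  37.4] twist -0.0
```

```bash
python3 -m handwheel '[[[-1,35,2,0,0],[-1,35,2,0,0],[-1,35,2,5,0],[-1,30,2,10,0],[-1,20,2,10,0],[-1,10,0,10,0],[-1,0,0,0,0],[-1,0,0,0,0]]]' >/dev/null
python3 to.py .4458 .0274 .083 86.8; python3 sc.py
```

```text
t 10.0 pos [445.6  23.9  85.4] xyaw 86.8 tilt [-0.002 -0.002] w 22.4 gf 98.2 F [-0.3 -0.7 -1.4] q [-0.56  0.34  0.48  2.19 -0.25  0.67  0.04]
tool shift mm [ 3.5 -0.   2.4] twist 0.0
top 22 (array([426.6, -18.8]), array([  3.2, 101.1]), 85.9)
 tool frame: floor slope x,y (deg) [0. 0.] floor z at TCP 0.0 n 0  x range [-45.7 -42.5]  y range [-66.6  33.7] (array([-43908.6, -17060.3]), array([  3331.8, 102173. ]), 0.3)
scene 1347 (array([493.4,  14. ]), array([ 80.4, 122.6]), 86.6)
 tool frame: floor slope x,y (deg) [-0.09  0.15] floor z at TCP 67.4 n 476  x range [-46.3  32.4]  y range [-10.9 107.3] (array([-7183.1, 48409.1]), array([ 80389. , 122650.1]), 0.2)
```

View pics/top_sc.png

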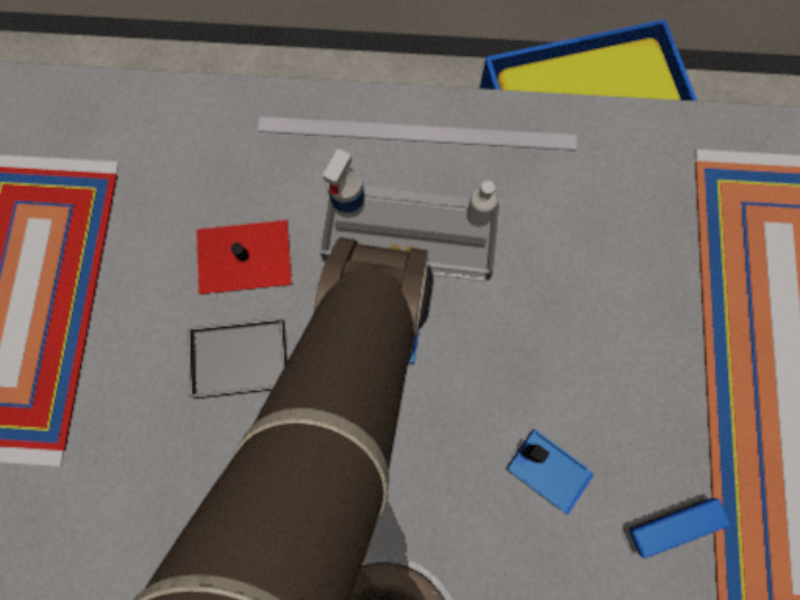

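Top view: the arm hides the scoop, and the jets are still visible at (395,248) and (411,249). The scene-camera measurement says to shift about +5 mm in tool x, then lower.

```bash
python3 -m handwheel '[[[-1,5,0,5,0],[-1,0,0,5,0],[-1,0,0,1,0],[-1,0,0,1,0],[-1,0,0,0,0],[-1,0,0,0,0]]]'; python3 -m handwheel '[[[-1,0,0,0.7,0],[-1,0,0,0,0],[-1,0,0,0,0]]]'
```

```text
t: 10.6
ee_pos: [0.4469, 0.0296, 0.0743]
orientation: [[0.056, 0.998, 0.0], [0.998, -0.056, -0.0], [-0.0, 0.0, -1.0]]
ft_force: [-0.5, -0.4, -1.8]
grip_width: 0.0227
grip_force: 98.2
t: 10.85
ee_pos: [0.4469, 0.0298, 0.0736]
orientation: [[0.056, 0.998, 0.0], [0.998, -0.056, 0.0], [0.0, 0.0, -1.0]]
ft_force: [-0.5, 0.6, -1.5]
grip_width: 0.0226
grip_force: 98.2
```

```bash
python3 -m handwheel '[[[-1,0,0,0.7,0],[-1,0,0,0,0],[-1,0,0,0,0]]]' | grep -E "pos|ft"; python3 -m handwheel '[[[-1,0,0,0.5,0],[-1,0,0,0,0],[-1,0,0,0,0]]]'| grep -E "pos|ft"
```

```text
ee_pos: [0.4469, 0.0298, 0.0729]
ft_force: [-0.8, 0.4, -3.2]
ee_pos: [0.4469, 0.0298, 0.0727]
ft_force: [-1.7, -0.7, 5.5]
```

```bash
python3 -m handwheel '[[[-1,0,8,0,0],[-1,0,10,0,0],[-1,0,10,0,0],[-1,0,10,0,0],[-1,0,8,0,0],[-1,0,6,0,0],[-1,0,5,0,0],[-1,0,3,0,0]]]' | grep -E "pos|ft"; python3 -m handwheel '[[[-1,0,3,0,0],[-1,0,3,0,0],[-1,0,3,0,0],[-1,0,3,0,0],[-1,0,3,0,0]]]'| grep -E "pos|ft"
```

```text
ee_pos: [0.5071, 0.0264, 0.0728]
ft_force: [-6.8, -0.7, 11.9]
ee_pos: [0.5216, 0.0256, 0.0728]
ft_force: [-5.8, -0.1, 9.8]
```

```bash
python3 -m handwheel '[[[-1,0,2,0,0],[-1,0,2,0,0],[-1,0,2,0,0],[-1,0,2,0,0],[-1,0,2,0,0]]]' | grep -E "pos|ft"; python3 -m handwheel '[[[-1,0,1.5,0,0],[-1,0,1.5,0,0],[-1,0,1.5,0,0],[-1,0,1.5,0,0]]]'| grep -E "pos|ft"; python3 -c "
from h import *
p,d=eyes.camera('scene'); cv2.imwrite('pics/s2.png',cv2.resize(p[200:300,140:300,::-1],(800,500),interpolation=cv2.INTER_CUBIC))"
```

```text
ee_pos: [0.5314, 0.0251, 0.0728]
ft_force: [-7.9, 1.3, 10.7]
ee_pos: [0.5375, 0.0247, 0.0728]
ft_force: [-5.9, -0.5, 10.6]
```

View pics/s2.png

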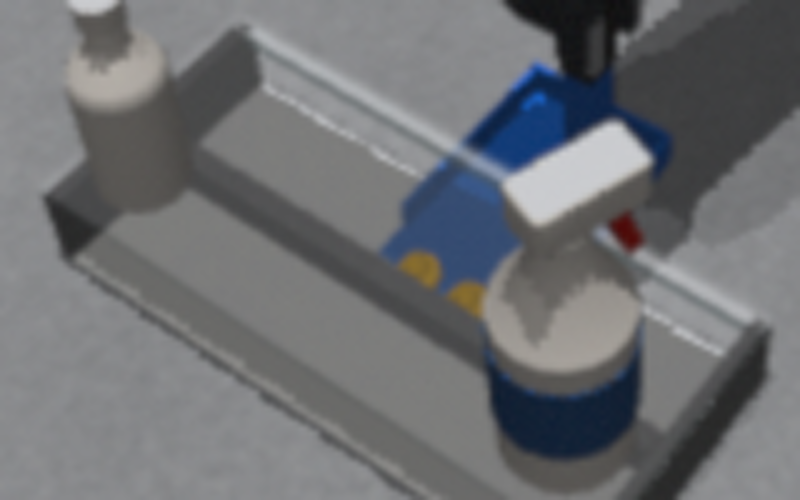

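The crop shows both jets at (420,270) and (468,297), over the scoop's nose near the rail. I continue slowly.

```bash
for i in 1 2; do python3 -m handwheel '[[[-1,0,1,0,0],[-1,0,1,0,0],[-1,0,1,0,0],[-1,0,1,0,0]]]' | grep -E "pos|ft"; done
```

```text
ee_pos: [0.5414, 0.0245, 0.0728]
ft_force: [-7.5, 0.5, 10.6]
ee_pos: [0.5455, 0.0243, 0.0728]
ft_force: [-5.9, 0.9, 9.2]
```

```bash
for i in 1 2; do python3 -m handwheel '[[[-1,0,0.7,0,0],[-1,0,0.7,0,0],[-1,0,0.6,0,0]]]' | grep -E "pos|ft"; done
```

```text
ee_pos: [0.5475, 0.0242, 0.0728]
ft_force: [-6.3, 0.1, 9.5]
ee_pos: [0.5485, 0.0242, 0.0729]
ft_force: [-12.3, -0.3, 16.3]
```

```bash
python3 -m handwheel '[[[-1,0,0.5,0,0],[-1,0,0.5,0,0]]]' | grep -E "pos|ft"; 
```

```text
ee_pos: [0.5487, 0.0241, 0.0729]
ft_force: [-15.3, 1.7, 21.1]
```

```bash
python3 -m handwheel '[[[-1,0,-0.7,0,0],[-1,0,-1,0,0],[-1,0,-1.5,0,0],[-1,0,-2,0,0],[-1,0,-3,0,0],[-1,0,-3,0,0],[-1,0,-3,0,0],[-1,0,-2,0,0]]]' | grep -E "pos|ft"
cat > j.py <<'E'
from h import *
s=env.get_state(); R=np.array(s["orientation"]); e=np.array(s["ee_pos"])
for n in("scene","top"):
    p,d=eyes.camera(n); H=hsv(p); W=cloud(n,d)
    am=(H[...,0]>12)&(H[...,0]<32)&(H[...,1]>110)&(H[...,2]>60)&(np.hypot(W[...,0]-e[0],W[...,1]-e[1])<.2)
    k,L,st,c=cv2.connectedComponentsWithStats(am.astype(np.uint8))
    for i in range(1,k):
        if st[i,4]>8: X=ray(n,c[i],e[2]-.0723+.015); print(n,"jet",st[i,4],c[i].round(1),X.round(4),"tool frame",((X-e)@R*1000).round(1))
    if n=="scene": cv2.imwrite("pics/j_%.2f.png"%s["t"],cv2.resize(p[200:300,140:300,::-1],(800,500),interpolation=cv2.INTER_CUBIC))
E
python3 j.py
```

```text
ee_pos: [0.5351, 0.0249, 0.0728]
ft_force: [5.1, -0.4, 5.1]
scene jet 41 [226.8 250. ] [ 0.6361 -0.0011  0.0155] tool frame [-20.4 102.2  57.5]
scene jet 23 [235.3 255.5] [0.6381 0.0237 0.0155] tool frame [  4.5 102.8  57.5]
```

```bash
ls pics/j_*; cp pics/j_*.png pics/jj.png
```

```text
pics/j_15.23.png
```

View pics/jj.png

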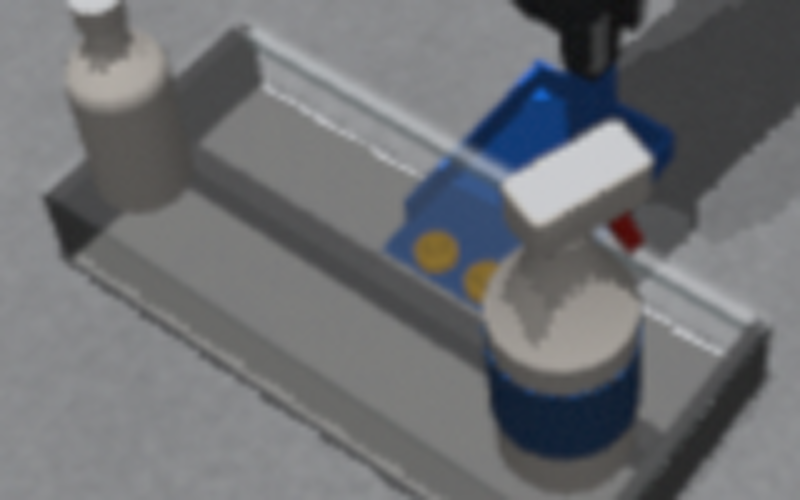

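Both jets are in the pan at (437,250) and (485,280), with blue floor visible in front of them. I draw out with a smooth ramp and a brisk stop so that they settle deeper.

```bash
python3 -m handwheel '[[[-1,0,-3,0,0],[-1,0,-6,0,0],[-1,0,-9,0,0],[-1,0,-12,0,0],[-1,0,-15,0,0],[-1,0,-20,0,0],[-1,0,0,0,0],[-1,0,0,0,0]]]' | grep -E "pos|ft"; python3 j.py
```

```text
ee_pos: [0.4668, 0.0287, 0.0727]
ft_force: [-9.4, 0.4, 20.4]
scene jet 45 [227.4 250.1] [6.354e-01 3.000e-04 1.540e-02] tool frame [-19.  170.1  56.7]
scene jet 20 [235.6 255.6] [0.6382 0.0243 0.0154] tool frame [  5.1 171.6  56.7]
```

The jets slid back off the nose and lie where they started. I'll redo it: firmer (but below ramming) contact at the rail, with less down-force, then back off a touch, lift a few mm and ramp out very gently.

```bash
python3 -m handwheel '[[[-1,0,0,-0.6,0],[-1,0,6,0,0],[-1,0,8,0,0],[-1,0,8,0,0],[-1,0,8,0,0],[-1,0,6,0,0],[-1,0,4,0,0],[-1,0,3,0,0]]]' | grep -E "pos|ft"; for i in 1 2; do python3 -m handwheel '[[[-1,0,2,0,0],[-1,0,2,0,0],[-1,0,2,0,0],[-1,0,2,0,0],[-1,0,2,0,0],[-1,0,2,0,0],[-1,0,2,0,0]]]'| grep -E "pos|ft"; done
```

```text
ee_pos: [0.5096, 0.0262, 0.0729]
ft_force: [-10.7, -0.5, 17.6]
ee_pos: [0.5232, 0.0255, 0.0729]
ft_force: [-9.3, 0.6, 15.3]
ee_pos: [0.5372, 0.0247, 0.0729]
ft_force: [-9.1, 0.6, 16.3]
```

```bash
python3 -m handwheel '[[[-1,0,1,-0.3,0],[-1,0,1,-0.3,0],[-1,0,1,0,0],[-1,0,1,0,0]]]' | grep -E "pos|ft"; python3 -m handwheel '[[[-1,0,1,0,0],[-1,0,1,0,0],[-1,0,1,0,0],[-1,0,1,0,0]]]' | grep -E "pos|ft"; python3 -m handwheel '[[[-1,0,0.7,0,0],[-1,0,0.7,0,0]]]' | grep -E "pos|ft"
```

```text
ee_pos: [0.5413, 0.0245, 0.0731]
ft_force: [-7.1, 0.2, 10.6]
ee_pos: [0.5453, 0.0243, 0.0731]
ft_force: [-5.1, 1.0, 10.0]
ee_pos: [0.5468, 0.0242, 0.0731]
ft_force: [-6.5, 0.1, 10.1]
```

```bash
for i in 1 2 3; do python3 -m handwheel '[[[-1,0,0.4,0,0],[-1,0,0.4,0,0]]]' | grep -E "pos|ft"; done; python3 j.py
```

```text
ee_pos: [0.5475, 0.0241, 0.0731]
ft_force: [-6.7, 0.4, 10.0]
ee_pos: [0.5483, 0.0241, 0.0731]
ft_force: [-6.3, 1.0, 10.2]
ee_pos: [0.5487, 0.0241, 0.0732]
ft_force: [-9.7, 0.5, 14.6]
scene jet 29 [223.9 253.2] [ 0.6468 -0.0014  0.0159] tool frame [-20.   99.7  56.7]
scene jet 25 [233.2 259.2] [0.6489 0.0254 0.0159] tool frame [  6.8 100.3  56.7]
```

```bash
python3 -m handwheel '[[[-1,0,0.4,0,0],[-1,0,0.4,0,0]]]' | grep -E "pos|ft"; python3 -m handwheel '[[[-1,0,0.4,0,0],[-1,0,0,0,0]]]' | grep -E "pos|ft";  python3 j.py; cp $(ls -t pics/j_*|head -1) pics/c2.png
```

```text
ee_pos: [0.5488, 0.0241, 0.0733]
ft_force: [-12.2, -0.3, 17.7]
ee_pos: [0.5489, 0.0241, 0.0733]
ft_force: [-13.2, 0.8, 17.6]
scene jet 29 [223.9 253.2] [ 0.6468 -0.0013  0.016 ] tool frame [-20.   99.7  56.5]
scene jet 25 [233.2 259.2] [0.6489 0.0254 0.016 ] tool frame [  6.9 100.3  56.5]
```

View pics/c2.png

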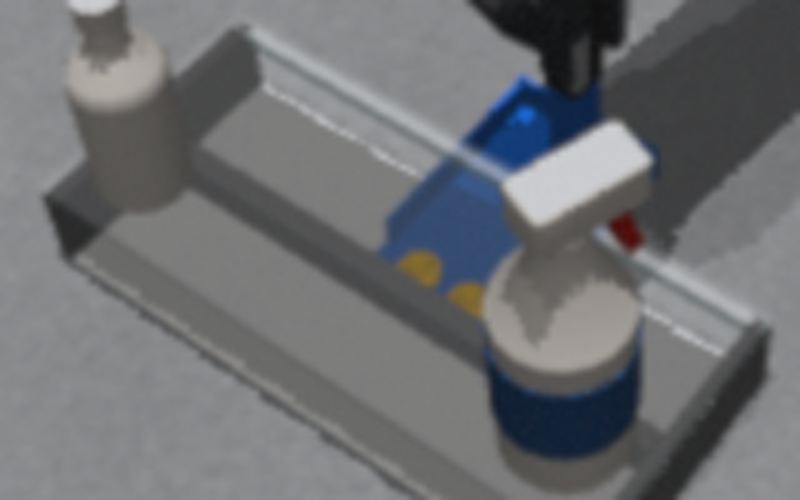

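The nose now meets the rail (left corner at (383,255)), with the jets at (420,270) and (468,298). I ease back, then lift slightly.

```bash
python3 -m handwheel '[[[-1,0,-0.3,0,0],[-1,0,-0.3,0,0],[-1,0,-0.3,0,0],[-1,0,-0.3,0,0],[-1,0,-0.3,0,0],[-1,0,-0.3,0,0],[-1,0,-0.3,0,0],[-1,0,-0.3,0,0]]]' | grep -E "pos|ft"; python3 j.py;  python3 -m handwheel '[[[-1,0,-0.2,-0.4,0],[-1,0,-0.2,-0.6,0],[-1,0,-0.2,-0.6,0],[-1,0,-0.2,-0.6,0],[-1,0,-0.2,-0.6,0],[-1,0,-0.2,-0.6,0],[-1,0,-0.2,-0.6,0],[-1,0,-0.2,-0.4,0]]]' | grep -E "pos|ft"; python3 j.py
```

```text
ee_pos: [0.5486, 0.0241, 0.073]
ft_force: [-2.7, -0.3, 4.1]
scene jet 28 [223.9 253.2] [ 0.6467 -0.0013  0.0157] tool frame [-19.8  99.6  56.9]
scene jet 25 [233.2 259.2] [0.6488 0.0253 0.0157] tool frame [  6.8 100.2  56.9]
ee_pos: [0.5489, 0.0241, 0.0777]
ft_force: [-0.9, -0.3, -2.7]
scene jet 38 [223.4 252.5] [ 0.6483 -0.0012  0.0204] tool frame [-19.7 100.7  57.2]
scene jet 32 [233.2 258.6] [0.6501 0.0264 0.0204] tool frame [  7.9 101.   57.2]
```

```bash
python3 -m handwheel '[[[-1,0,-0.3,0,0],[-1,0,-0.6,0,0],[-1,0,-1,0,0],[-1,0,-1.3,0,0],[-1,0,-1.6,0,0],[-1,0,-2,0,0],[-1,0,-2,0,0],[-1,0,-2,0,0]]]' | grep -E "pos|ft"; python3 j.py
```

```text
ee_pos: [0.5387, 0.0247, 0.0781]
ft_force: [-0.3, -0.0, -3.7]
scene jet 44 [226.  249.6] [ 0.6392 -0.0007  0.0208] tool frame [-19.7 101.7  57.3]
scene jet 28 [235.  255.5] [0.6414 0.0253 0.0208] tool frame [  6.3 102.5  57.3]
```

```bash
python3 j.py; python3 -m handwheel '[[[-1,0,-0.3,0,0],[-1,0,-0.6,0,0],[-1,0,-1,0,0],[-1,0,-1.4,0,0],[-1,0,-1.8,0,0],[-1,0,-2,0,0],[-1,0,-2,0,0],[-1,0,-2,0,0]]]' | grep -E "pos|ft"; python3 -m handwheel '[[[-1,0,0,0,0]]]'; python3 j.py
```

```text
scene jet 42 [226.  249.5] [ 0.6388 -0.001   0.0207] tool frame [-20.1 101.6  57.3]
scene jet 27 [235.  255.4] [0.6411 0.0252 0.0207] tool frame [  6.2 102.4  57.3]
ee_pos: [0.5274, 0.0253, 0.078]
ft_force: [-0.3, -0.4, -2.2]
t: 22.95
ee_pos: [0.5271, 0.0254, 0.078]
orientation: [[0.055, 0.998, -0.0], [0.998, -0.055, 0.0], [0.0, -0.0, -1.0]]
ft_force: [-0.3, 0.2, -2.5]
grip_width: 0.0228
grip_force: 98.7
scene jet 43 [229.1 246.1] [ 6.274e-01 -3.000e-04  2.070e-02] tool frame [-20.  101.6  57.3]
scene jet 23 [238.1 251.1] [0.628  0.0247 0.0207] tool frame [  4.9 100.8  57.3]
```

The jets are riding with the scoop. I continue gently.

```bash
python3 -m handwheel '[[[-1,0,-0.4,0,0],[-1,0,-0.8,0,0],[-1,0,-1.2,0,0],[-1,0,-1.6,0,0],[-1,0,-2,0,0],[-1,0,-2.4,0,0],[-1,0,-2.8,0,0],[-1,0,-3.2,0,0]]]' | grep -E "pos|ft";python3 -m handwheel '[[[-1,0,-3.6,0,0],[-1,0,-4,0,0],[-1,0,-4.4,0,0],[-1,0,-4.8,0,0],[-1,0,-5.2,0,0],[-1,0,-5.6,0,0],[-1,0,-6,0,0],[-1,0,0,0,0]]]' | grep -E "pos|ft"; python3 -m handwheel '[[[-1,0,0,0,0]]]'|grep pos; python3 j.py
```

```text
ee_pos: [0.513, 0.0261, 0.078]
ft_force: [0.8, -0.3, -2.5]
ee_pos: [0.4781, 0.028, 0.0778]
ft_force: [-0.7, 0.2, -1.5]
ee_pos: [0.4795, 0.0281, 0.0781]
scene jet 24 [242.  231.5] [0.5775 0.0014 0.0208] tool frame [-21.3  99.3  57.3]
```

```bash
python3 -m handwheel '[[[-1,0,-0.6,0,0],[-1,0,-1.4,0,0],[-1,0,-2.4,0,0],[-1,0,-3.6,0,0],[-1,0,-5,0,0],[-1,0,-6.5,0,0],[-1,0,-8,0,0],[-1,0,-9.5,0,0]]]' | grep -E "pos|ft";python3 -m handwheel '[[[-1,0,0,0,0],[-1,0,0,0,0]]]'|grep -E "pos|ft"; python3 j.py;python3 to.py; python3 -c "
from h import *
p,d=eyes.camera('scene'); cv2.imwrite('pics/s3.png',cv2.resize(p[150:290,160:320,::-1],(680,595),interpolation=cv2.INTER_CUBIC))"
```

```text
ee_pos: [0.442, 0.03, 0.078]
ft_force: [0.1, 0.6, -2.9]
ee_pos: [0.4422, 0.0302, 0.0781]
ft_force: [-0.1, -0.1, -1.8]
scene jet 42 [251.6 222. ] [0.5418 0.005  0.0208] tool frame [-19.7 100.8  57.3]
t 25.5 pos [443.3  30.2  78.2] xyaw 86.8 tilt [0.    0.001] w 23.0 gf 98.8 F [ 0.1 -0.3 -3.1] q [-0.57  0.35  0.47  2.2  -0.26  0.65  0.03]
```

View pics/s3.png

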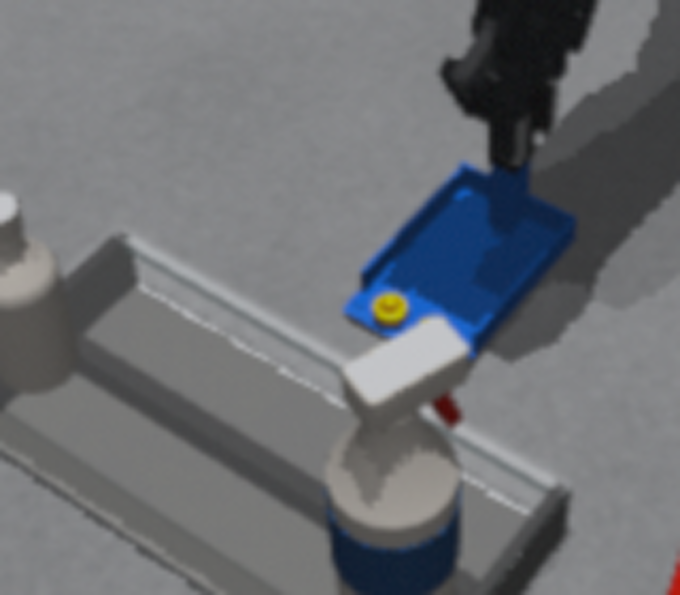

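The crop shows one jet in the pan at (390,308). The other would be hidden behind the spray head, so I draw back farther and recheck by colour.

```bash
sed -i 's/<\.2)/<.3)/; s/>8: X/>4: X/' j.py; python3 -m handwheel '[[[-1,0,-0.6,0,0],[-1,0,-1.4,0,0],[-1,0,-2.4,0,0],[-1,0,-3.6,0,0],[-1,0,-5,0,0],[-1,0,-6.5,0,0],[-1,0,-8,0,0],[-1,0,-9.5,0,0]]]' | grep -E "pos|ft";python3 -m handwheel '[[[-1,0,0,0,0],[-1,0,0,0,0]]]'|grep -E "pos|ft"; python3 j.py
```

```text
ee_pos: [0.405, 0.0321, 0.078]
ft_force: [0.7, 0.4, -2.8]
ee_pos: [0.4052, 0.0323, 0.0781]
ft_force: [-0.1, -0.9, -1.7]
scene jet 38 [260.9 212.2] [0.5039 0.0075 0.0208] tool frame [-19.4  99.9  57.3]
scene jet 40 [270.9 217.6] [0.5059 0.0369 0.0208] tool frame [ 10.1 100.3  57.3]
```

Both jets are in the pan. I lift gently and turn.

```bash
python3 -m handwheel '[[[-1,0,0,-2,0],[-1,0,0,-5,0],[-1,0,0,-8,0],[-1,0,0,-10,0],[-1,0,0,-10,0],[-1,0,0,-10,0],[-1,0,0,-7,0],[-1,0,0,-3,-0.5]]]' >/dev/null
python3 -m handwheel '[[[-1,0,0,0,-1],[-1,0,0,0,-1.5],[-1,0,0,0,-2],[-1,0,0,0,-2.5],[-1,0,0,0,-3],[-1,0,0,0,-3],[-1,0,0,0,-3],[-1,0,0,0,-3]]]' >/dev/null
python3 -m handwheel '[[[-1,0,0,0,-3],[-1,0,0,0,-3],[-1,0,0,0,-3],[-1,0,0,0,-3],[-1,0,0,0,-3],[-1,0,0,0,-3],[-1,0,0,0,-2],[-1,0,0,0,-1]]]' >/dev/null
python3 to.py .4247 .2266 .133 190; python3 j.py
```

```text
t 28.48 pos [405.5  31.9 132.4] xyaw 127.5 tilt [ 0.    -0.001] w 22.6 gf 98.7 F [-0.2 -0.3 -1.3] q [-0.57  0.17  0.42  2.23 -0.1   0.76  0.57]
tool shift mm [142.8 133.8  -0.7] twist -62.5
scene jet 46 [300.4 205.9] [0.4807 0.0986 0.0751] tool frame [  7.1 100.4  57.2]
scene jet 47 [288. 207.] [0.4984 0.0764 0.0751] tool frame [-21.3 100.9  57.2]
```

```bash
python3 -m handwheel '[[[-1,0,0,0,-1],[-1,0,0,0,-2],[-1,0,0,0,-3],[-1,0,0,0,-3.5],[-1,0,0,0,-3.5],[-1,0,0,0,-3.5],[-1,0,0,0,-3.5],[-1,0,0,0,-3.5]]]' >/dev/null
python3 -m handwheel '[[[-1,0,0,0,-4],[-1,0,0,0,-4],[-1,0,0,0,-4],[-1,0,0,0,-4],[-1,0,0,0,-4],[-1,0,0,0,-4],[-1,0,0,0,-4],[-1,0,0,0,-4]]]' >/dev/null
python3 -m handwheel '[[[-1,0,0,0,-3],[-1,0,0,0,-2],[-1,0,0,0,-1.5],[-1,0,0,0,-0.5],[-1,0,0,0,0]]]' >/dev/null
python3 to.py .4247 .2266 .133 190; python3 j.py
```

```text
t 30.33 pos [405.8  32.  132.9] xyaw -170.2 tilt [ 0. -0.] w 22.9 gf 98.7 F [ 0.3 -0.7 -1.9] q [-0.43  0.17  0.26  2.22 -0.06  0.76  1.61]
tool shift mm [-5.180e+01  1.885e+02 -1.000e-01] twist -0.2
scene jet 40 [330.4 184.9] [0.3837 0.1282 0.0756] tool frame [ 5.3 98.5 57.3]
scene jet 42 [327.  193.1] [0.4126 0.133  0.0756] tool frame [-23.9  98.3  57.3]
```

```bash
python3 -m handwheel '[[[-1,-1,3,0,0],[-1,-2,6,0,0],[-1,-3,9,0,0],[-1,-3,12,0,0],[-1,-4,15,0,0],[-1,-5,17,0,0],[-1,-5,17,0,0],[-1,-5,17,0,0]]]' >/dev/null
python3 -m handwheel '[[[-1,-5,17,0,0],[-1,-5,16,0,0],[-1,-4,14,0,0],[-1,-3,12,0,0],[-1,-2,10,0,0],[-1,-2,8,0,0],[-1,-2,6,0,0],[-1,-1,4,0,0]]]' >/dev/null
python3 -m handwheel '[[[-1,0,3,0,0],[-1,0,2,0,0],[-1,0,0,0,0]]]' >/dev/null
python3 to.py .4247 .2266 .079 190; python3 j.py
cat > tub.py <<'E'
from h import *
s=env.get_state(); R=np.array(s["orientation"]); e=np.array(s["ee_pos"])
for n in("scene","top"):
    p,d=eyes.camera(n); W=cloud(n,d); H=hsv(p)
    b=(d>0)&(H[...,0]>100)&(H[...,0]<125)&(H[...,1]>150)&(H[...,2]>50)&(np.hypot(W[...,0]-e[0],W[...,1]-e[1])<.16)&(abs(W[...,2]-(e[2]-.06))<.015)
    print(n,"scoop",b.sum(),rect(W[b])[1:])
    m=(d>0)&(H[...,1]<70)&(abs(W[...,2]-.027)<.006)&(W[...,0]>.3)&(W[...,0]<.53)&(W[...,1]>.16)&(W[...,1]<.4)
    print(n,"rim",m.sum(),rect(W[m])[1:])
    cv2.imwrite(f"pics/{n}_tub.png",cv2.resize(p[:,:,::-1],(800,600)))
E
python3 tub.py
```

```text
t 32.02 pos [424.9 226.2 133. ] xyaw -170.2 tilt [ 0. -0.] w 22.8 gf 98.6 F [-0.5 -0.4 -2.1] q [-0.71  0.29  0.15  2.05 -0.06  0.81  1.21]
tool shift mm [ 0.2  0.5 54. ] twist -0.2
scene jet 53 [408.5 223.1] [0.4026 0.3209 0.0757] tool frame [ 5.9 97.1 57.3]
scene jet 56 [406.8 232.7] [0.4306 0.3258 0.0757] tool frame [-22.6  97.3  57.3]
scene scoop 1473 (array([422.4, 275.8]), array([ 83.2, 122.5]), 10.2)
scene rim 489 (array([421. , 277.6]), array([120.6, 159.8]), 10.1)
top scoop 415 (array([426.9, 255. ]), array([80. , 84.1]), 10.3)
top rim 171 (array([427.3, 249.2]), array([118.6, 107.1]), 10.2)
```

Both jets are aboard, and the scoop is centred over the tub within 2 mm. I lower it.

```bash
python3 -m handwheel '[[[-1,0,0,2,0],[-1,0,0,5,0],[-1,0,0,8,0],[-1,0,0,9,0],[-1,0,0,9,0],[-1,0,0,8,0],[-1,0,0,6,0],[-1,0,0,3,0]]]' |grep -E "pos|ft"
python3 -m handwheel '[[[-1,0,0,2,0],[-1,0,0,1,0],[-1,0,0,1,0],[-1,0,0,0.6,0],[-1,0,0,0,0]]]' |grep -E "pos|ft"
python3 -m handwheel '[[[-1,0,0,0.6,0],[-1,0,0,0.4,0],[-1,0,0,0,0]]]' |grep -E "pos|ft"
```

```text
ee_pos: [0.4245, 0.2258, 0.0817]
ft_force: [-0.2, -0.6, -1.5]
ee_pos: [0.4252, 0.2263, 0.0786]
ft_force: [-0.1, -0.6, -1.8]
ee_pos: [0.4251, 0.2262, 0.0775]
ft_force: [0.2, 0.1, -2.6]
```

```bash
python3 -m handwheel '[[[-1,0,0,0.4,0],[-1,0,0,0.3,0],[-1,0,0,0,0]]]' |grep -E "pos|ft"
python3 -m handwheel '[[[-1,0,0,0.3,0],[-1,0,0,0,0],[-1,0,0,0,0]]]' |grep -E "pos|ft"
```

```text
ee_pos: [0.4251, 0.2262, 0.0768]
ft_force: [-0.2, -0.2, -0.7]
ee_pos: [0.4252, 0.2262, 0.0767]
ft_force: [-1.3, -1.8, 4.8]
```

```bash
python3 -m handwheel '[[[-1,0,0,0,0],[-1,0,0,0,0]]]' 20 >/dev/null; python3 -m handwheel '[[[-0.3,0,0,0,0],[0,0,0,0,0],[0.4,0,0,0,0],[1,0,0,0,0],[1,0,0,0,0],[1,0,0,0,0],[1,0,0,0,0],[1,0,0,0,0]]]' 
python3 -m handwheel '[[[1,0,0,-5,0],[1,0,0,-20,0],[1,0,0,-30,0],[1,0,0,-40,0],[1,0,0,-40,0],[1,0,0,-20,0],[1,0,0,0,0],[1,0,0,0,0]]]' | grep -E "pos|ft"; python3 to.py;  python3 - <<'E'
from h import *
p,d=eyes.camera("scene"); cv2.imwrite("pics/f.png",cv2.resize(p[130:370,150:470,::-1],(800,600),interpolation=cv2.INTER_CUBIC))
E
```

```text
t: 34.88
ee_pos: [0.425, 0.2262, 0.0763]
orientation: [[-0.985, -0.171, -0.0], [-0.171, 0.985, -0.0], [0.0, -0.0, -1.0]]
ft_force: [-1.1, 0.5, -0.1]
grip_width: 0.0852
grip_force: 0.0
ee_pos: [0.4256, 0.2265, 0.2329]
ft_force: [-0.1, 0.6, 0.2]
t 35.55 pos [425.6 226.5 232.9] xyaw -170.2 tilt [-0.003  0.002] w 85.3 gf 0.0 F [-0.1  0.6  0.2] q [-0.73  0.16  0.16  1.94 -0.03  1.04  1.18]
```

View pics/f.png

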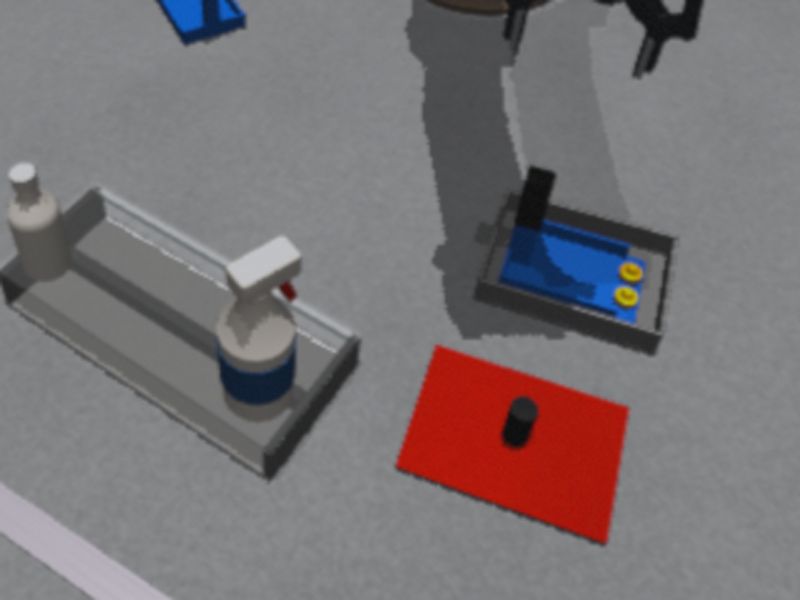

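The scoop lies flat in the tub at (580,270) with both jets in it at (630,271) and (627,297). The lid is flat at (515,440), the bottles stand, and the gripper is clear.

```bash
python3 -c "
from cell import job_done
print(job_done())"
```

```text
the job is handed in; nothing more can be done
None
```

The job is handed in: the lid is flat on the bench, and the scoop lies in the tub along its long side with both jets in it; the jets slid off on the first pass and came out on a second, with rail contact staying under about 16 N and the bottles left standing.

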